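# Pack the relay unit flat in its case and close the cover

### The arm

A 6-joint arm with a two-finger parallel gripper is mounted at the origin on a cart in front of the work surface, level with it; the furniture and walls round the work are solid. World frame = base frame: x ahead of the robot, y to its left, z up, the work surface at z = 0. Lengths are in mm, angles in rad, forces in N, time in s.
With the tool pointing down it reaches from about 375 to 975 mm from the base axis. Payload 3.8 kg.
Tool frame: the origin (TCP) lies midway between the tips of the shut fingers; the grasp point (between the pads) lies 19 mm behind it; z points along the fingers, y is the direction in which the jaws open and shut (so a half turn about z gives the same grasp; the last joint's range is limited). The gripper opens to 85 mm and grips with 20 to 120 N. Pads are 22 mm wide; open, the fingers measure 114 mm over their backs; the gripper's body (76 mm by 85 mm) begins 54 mm behind the grasp point. The pads swing forward as they close: fully open they stand 13 mm farther back than shut.
Start: joints at [1.084, 0.264, 1.604, -0, 1.274, -0.037], TCP at [293.477, 607.856, 231.28] pointing down, gripper open.
Joint ranges: [-2.63, 2.63], [-0.94, 2.18], [0.31, 2.57], [-1.31, 4.45], [0, 2.66], [-2.55, 2.55]. Speed limits (rad/s): [2.57, 2.57, 3.14, 3.14, 3.14, 3.14].

### API

Orientations are given as [roll, pitch, yaw] about the fixed x, y, z axes, in that order (R = Rz(yaw) Ry(pitch) Rx(roll)).
In Python, from plant import manip gives the robot as it stands.
- The arm moves only by the shell command python3 -m creep 'ROWS'. ROWS is JSON, a list of rows, each a list of 5 numbers: the shift along the tool's x, y, z in units of 40 mm (1.0 is 40 mm), then the turn about the tool's z in degrees, then the gripper command: -1 is shut, 1 is fully open, values between are in proportion. A call has 1 to 5 rows; each row is the pose to reach, as a shift and turn from the pose commanded when the call began, along the tool's axes at that moment; what a row does not reach only later rows make up. A row lasts 1/10 s, in which the tool goes at most 50 mm and 8.59 degrees, less where a joint would pass 70% of its speed; a pose out of reach is approached as far as the arm can. A call with a gripper value outside its range is refused whole. The fingers move at their own pace and stop on an object; the grip force is fixed at half the most. Time passes only in rows, so rows that repeat a pose let the fingers close. It gives the time, the measured TCP pose, the force and the opening at its end, in the units of the state.
- manip.get_state(): the state, without advancing time (a new reading comes with each control period).
- manip.camera(name): name is "scene" or "top" or "wrist"; returns a dict with "color" (400x640x3 uint8, blue, green, red), "camera_matrix" (3x3 intrinsics, pixels), "R" (3x3) and "t" (3): a world point X has camera coordinates R X + t. Camera axes: x right, y down, z forward; pixel columns grow to the right and rows downward; lengths in mm; the calibration is good to about 2 mm. A picture is of the moment at which its call begins. There is no depth.
- manip.close_job(): hands the job in, once; it reports no verdict.
The state is a dict: "clock": time; "joint_positions": joint angles; "joint_vel": joint speeds; "effort": joint torques, N m; "ee_pos": TCP position; "ee_rot": TCP orientation; "ft_force": force on the tool from outside, world axes, zero at the start; "torque": the same for the moment, N m; "finger_gap": opening from 0.0 (shut) to 1.0 (fully open).
Only numpy, scipy, OpenCV 4.12 (cv2) and the standard library are available. Lean on these libraries where they do the work, as an engineer would, in place of code of your own. Each camera call takes 0.05 s, during which the arm holds its last target.

### The job

The case will not close because the relay unit stands on edge in the narrow slot. Take the unit out, lay it flat on the bench beside the case with its knobs up and let go, then take it again across its width, set it flat, knobs up, in the wide recess, and put the blue cover on until it sits fully down on the base all round. Leave the other things where they are.

Things in the scene. Friction and masses are not known exactly. Their poses are not given: they have to be found in the camera images.
- unit_centre (a point): Centre of the relay unit, a white box 113 mm long (x), 62 wide (y), 24 thick (z), loose, 0.11-0.23 kg. Two small knobs stand 4 mm out of its knob face (+z). At the start it stands on a long edge in the narrow slot, z level along the case's -y, top edge 68 mm above the bench. On a level surface it stays on edge until leaned over about 20 degrees, then topples.
- relay_unit: The same relay unit, origin at the middle of its underside (12 mm from its centre), same axes.
- case_base: Base of the case, grey, black recess floors, fixed to the bench; origin at the centre of its underside, z up. A flange 158 (x) by 143 mm (y), 4 mm thick, carries a platform 133 (x) by 118 mm (y), top 14 mm above the bench. Two recesses in it, 8 mm deep and long along x: wide_recess and narrow_slot; walls between and around are 6 to 8 mm wide.
- wide_recess (a point): Centre of the floor of the wide recess, 6 mm above the bench; axes as the case base. 121 mm (x) by 70 mm (y), 8 mm deep: the relay unit fits in flat with 4 mm to spare on each side and stands 16 mm above the platform.
- narrow_slot (a point): Centre of the floor of the narrow slot, 6 mm above the bench; axes as the case base. The slot is 121 mm (x) by 28 mm (y) and 8 mm deep; the wide recess lies to its -y side beyond an 8 mm wall. The bench to the left (+y) of the case, on the robot's side of the cover, is clear for 0.2 m; a 0.26 m tall instrument stands to the right of the case and a 0.36 m tall computer beyond it.
- cover_handle (a point): Centre of the black handle bar of the blue cover: bar 86 mm long (cover's x), 14 wide (y), 14 high; its centre is 67 mm above the cover's lower rim, 23 mm above the flat top; open below except at a post at each end. Axes as the cover, z up. The cover is loose, 0.28-0.46 kg, and starts rim down on the bench.
- cover_rim (a point): Centre of the cover's lower rim. The cover is a blue box open below, 145 (x) by 130 mm (y) outside, 137 by 122 inside, 44 high without handle, 40 deep inside. It slips over the platform with 2 mm to spare on each side and rests on the flange, rim 4 mm above the bench, either way round. It clears the unit only when that lies flat in the recess (top at 30 mm).
- amber_bottle: Bystander, to be left alone: brown bottle with white cap, 52 mm across, 110 mm tall; origin at the centre of its underside.
- timer: Bystander, to be left alone: cream bench timer lying on its back, 66x60x20 mm; origin at the centre of its underside.
- tape_roll: Bystander, to be left alone: beige roll of tape lying flat, 84 mm across, 19 mm high; origin at the centre of its underside.
- tip_box: Bystander, to be left alone: blue pipette-tip box with clear top, 102x70x57 mm; origin at the centre of its underside.
- screwdriver: Bystander, to be left alone: screwdriver with an orange handle, 175 mm long, lying flat; origin at the centre of its underside.
- cover: The whole cover, origin at the centre of its lower rim (same point and axes as cover_rim).
There are look-alikes about, which are no part of the job. What is shaped like the relay_unit but orange is not meant.

How it is judged (in metres and radians):
On the way, in this order (a step that is already met when the one before it is completed fails the run):
1. the relay unit lies flat on the bench beside the case, knobs up, and has been let go (angle between unit_centre's own z axis and vertical below 0.08 rad and contact force between the fingers and relay_unit below 0.05 N and height (world z) of unit_centre below 0.0155 m and horizontal distance between unit_centre and case_base above 0.1 m), for 0.2 s.
2. the relay unit lies flat in the wide recess, knobs up, and has been let go (angle between unit_centre's own z axis and vertical below 0.08 rad and x of unit_centre in the frame of wide_recess between -0.008 and 0.008 m and y of unit_centre in the frame of wide_recess between -0.008 and 0.008 m and z of unit_centre in the frame of wide_recess between 0.008 and 0.0155 m and contact force between the fingers and relay_unit below 0.05 N), for 0.2 s.
At the end, for the whole second after the job is handed in: Unit flat (0.08 rad), knobs up, on the floor of the wide recess, within 8 mm of its centre in x and y; cover rim on the flange (2 to 6.5 mm above the bench), centred within 5 mm, level within 0.03 rad, square within 0.06 rad; both at rest (angle between unit_centre's own z axis and vertical below 0.08 rad and x of unit_centre in the frame of wide_recess between -0.008 and 0.008 m and y of unit_centre in the frame of wide_recess between -0.008 and 0.008 m and z of unit_centre in the frame of wide_recess between 0.008 and 0.0155 m and x of cover_rim in the frame of case_base between -0.005 and 0.005 m and y of cover_rim in the frame of case_base between -0.005 and 0.005 m and z of cover_rim in the frame of case_base between 0.002 and 0.0065 m and angle between cover_rim's own z axis and vertical below 0.03 rad and angle between the x axis of cover_rim and the x axis of case_base, either way round below 0.06 rad and linear speed of each of relay_unit, cover below 0.01 m/s); the robot touches nothing.
It fails at once if one of the bystanders is displaced by more than 40 mm (distance of any of amber_bottle, timer, tape_roll, tip_box, screwdriver from where it was at the start of the episode above 0.04 m).
It also fails if it takes over 67 s, if anything falls off the work surface, if the arm or the gripper's body presses on something with over 40 N, if the wrist force passes 120 N, or if a joint passes its speed limit or range.

## Working session

There is one attempt and no reset: what is moved stays moved. The work goes in short steps, Python scripts to look and compute and a shell command to move; the robot and the scene stay as the last step left them, time stands still between calls to the robot, and variables do not carry over. Pictures are saved under pics/ and viewed, and the job is handed in when it is done.

```bash
ls; mkdir -p pics
python3 - <<'E'
from plant import manip
import cv2
print(manip.get_state())
for n in("scene","top","wrist"):
    c=manip.camera(n);cv2.imwrite(f"pics/a_{n}.png",c["color"]);print(n,c["camera_matrix"].tolist(),c["R"].tolist(),c["t"].tolist())
E
```

```text
pics
{'clock': 0.0, 'joint_positions': array([ 1.08409142e+00,  2.64768971e-01,  1.60540532e+00,  6.67648249e-06,
        1.27370235e+00, -3.68992968e-02]), 'joint_vel': array([-0.00183712,  0.00030129, -0.00219488,  0.00113209, -0.00035157,
        0.00088981]), 'effort': array([ 3.93174778e-04, -5.15101647e+01, -3.67311394e+01, -2.00368372e-04,
        1.27801899e-02, -2.23506180e-05]), 'ee_pos': array([293.13266253, 607.19750468, 229.93446477]), 'ee_rot': array([-3.13931045e+00, -9.06335628e-05,  2.69178497e+00]), 'ft_force': array([-0.19383909, -0.40809578, -0.00956619]), 'torque': array([ 0.01402118,  0.03906864, -0.02085199]), 'finger_gap': 1.0016961698755829}
scene [[482.0738333897763, 0.0, 324.52532554261995], [0.0, 482.0738333897763, 199.47412172259828], [0.0, 0.0, 1.0]] [[0.6130917994920585, -0.7900110965757372, -0.0009553443310360521], [-0.4264977438105037, -0.329967166861234, -0.8421528028321941], [0.6649948269875036, 0.5167244295374195, -0.539238114379064]] [-323.86586347090383, 294.6029461123971, 1166.9770556469555]
top [[421.6656121499496, 0.0, 322.2696490409381], [0.0, 421.6656121499496, 199.1267590345824], [0.0, 0.0, 1.0]] [[0.008852452179758486, -0.9998326161990009, 0.016011673087678126], [-0.9972112432268582, -0.010013597471856622, -0.07395582632636574], [0.07410378176820018, -0.015312330009936842, -0.9971329711113348]] [-9.15514248642205, 536.7763623933786, 1222.2982616590052]
wrist [[316.06997354782305, 0.0, 314.9157004372341], [0.0, 316.06997354782305, 196.24921653760586], [0.0, 0.0, 1.0]] [[0.4355064268108251, 0.9001810759851185, -0.002860532248322806], [0.8651773432945224, -0.4176898633535261, 0.2774947615749651], [0.24860071773086545, -0.123325619763247, -0.9607228917090047]] [-673.2412251826044, -34.785027289138306, 377.868292647511]
```

View pics/a_scene.png

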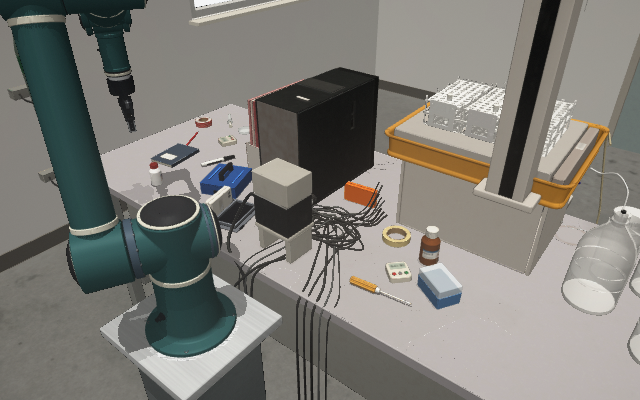

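View pics/a_top.png

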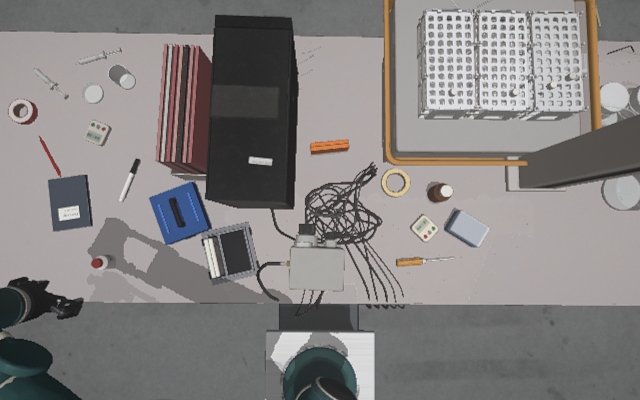

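View pics/a_wrist.png

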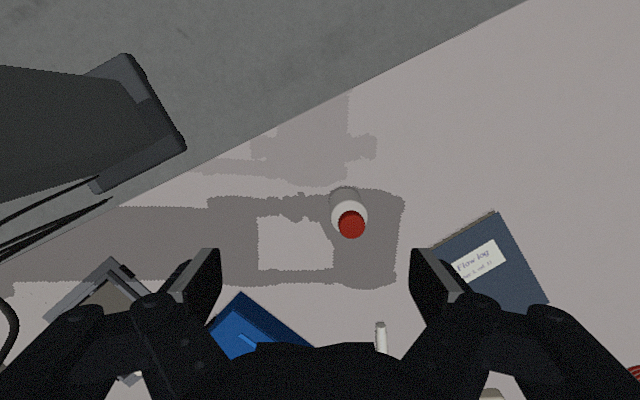

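The top view shows the grey case at about (230,252), with the white unit on its left edge at about (213,255), and the blue cover with its handle at (180,211). The orange bar at (329,147) is the look-alike. I'll enlarge the case area to check.

Run:
```python
import cv2,numpy as np
a=cv2.imread("pics/a_top.png")[165:305,80:270];cv2.imwrite("pics/b.png",cv2.resize(a,None,fx=4,fy=4,interpolation=cv2.INTER_CUBIC))
a=cv2.imread("pics/a_scene.png")[140:270,130:330];cv2.imwrite("pics/b2.png",cv2.resize(a,None,fx=4,fy=4,interpolation=cv2.INTER_CUBIC))
```

```text
(no output)
```

View pics/b.png

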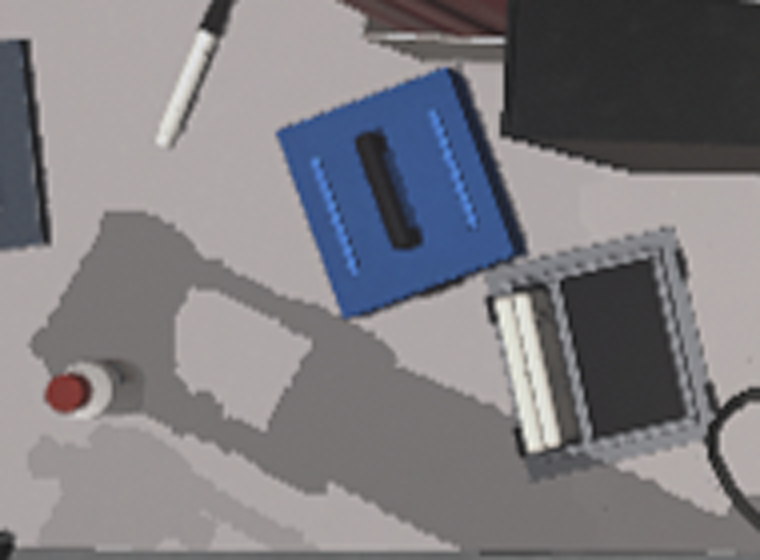

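View pics/b2.png

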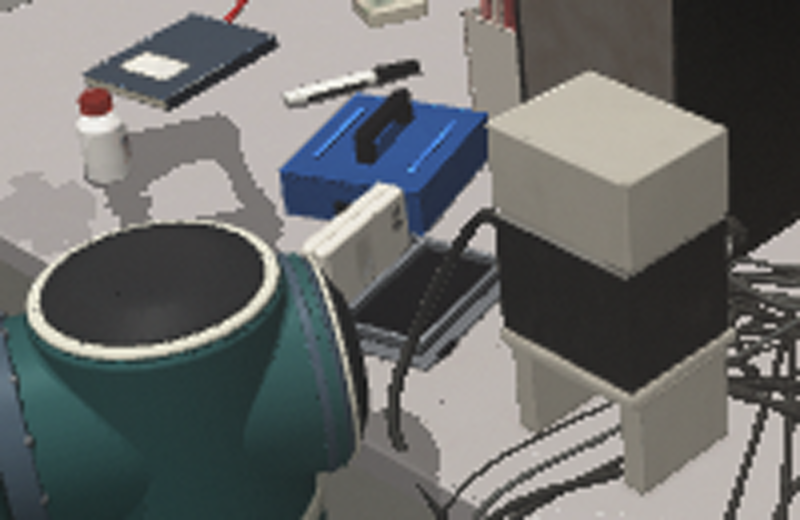

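```bash
cat > h.py <<'E'
from plant import manip
import cv2,numpy as np
def cast(c,px,z):
    px=np.asarray(px,float).reshape(-1,2);K=c["camera_matrix"];R=np.array(c["R"]);t=np.array(c["t"])
    d=(R.T@np.linalg.inv(K)@np.c_[px,np.ones(len(px))].T).T;C=-R.T@t
    return (C+d*((z-C[2])/d[:,2])[:,None])
def proj(c,X):
    X=np.asarray(X,float).reshape(-1,3);q=(c["camera_matrix"]@(np.array(c["R"])@X.T+np.array(c["t"])[:,None])).T
    return q[:,:2]/q[:,2:]
def big(m,roi=None):
    m=m.astype(np.uint8)*255
    if roi:
        k=np.zeros_like(m);x0,y0,x1,y1=roi;k[y0:y1,x0:x1]=1;m=m*k
    cs,_=cv2.findContours(m,cv2.RETR_EXTERNAL,cv2.CHAIN_APPROX_NONE)
    return max(cs,key=cv2.contourArea)
def rect(cnt):
    r=cv2.minAreaRect(cnt);return r,cv2.boxPoints(r)
def blue(im):
    h=cv2.cvtColor(im,cv2.COLOR_BGR2HSV);return (h[...,0]>100)&(h[...,0]<125)&(h[...,1]>150)&(h[...,2]>60)
def pose():
    s=manip.get_state();return s["clock"],s["ee_pos"].round(1),s["ee_rot"].round(3),s["finger_gap"],s["ft_force"].round(1)
def delta(p,yaw=None,s=None):
    "world target TCP -> tool shift units, turn deg (from measured pose)"
    s=s or manip.get_state();from scipy.spatial.transform import Rotation as Ro
    R=Ro.from_euler('xyz',s["ee_rot"]).as_matrix()
    u=R.T@(np.asarray(p)-s["ee_pos"])/40
    a=None
    if yaw is not None:
        a=-((np.degrees(yaw-s["ee_rot"][2])+90)%180-90)
    return u.round(3),a
E
python3 - <<'E'
from h import *
c=manip.camera("top");im=c["color"]
print("cam",-np.array(c["R"]).T@c["t"])
h=cv2.cvtColor(im,cv2.COLOR_BGR2HSV)
cn=big(blue(im),(140,170,220,250));r,b=rect(cn);print("cover px",r);W=cast(c,b,44);print(W.round(1),np.linalg.norm(W-np.roll(W,1,0),axis=1))
g=im.max(2)
m=(g<60); cn=big(m,(165,192,192,232));r,b=rect(cn);print("handle",r,cast(c,[r[0]],70),cast(c,b,74).round(1))
m=(g<60); cn=big(m,(218,225,255,280));r,b=rect(cn);W=cast(c,b,10);print("recess",r,cast(c,[r[0]],6),W.round(1),np.linalg.norm(W-np.roll(W,1,0),axis=1))
m=(g>205)&(h[...,1]<40); cn=big(m,(200,232,225,282));r,b=rect(cn);W=cast(c,b,68);print("unit",r,W.round(1),np.linalg.norm(W-np.roll(W,1,0),axis=1))
v=im[225:295,195:265];cv2.imwrite("pics/c.png",cv2.resize(v,None,fx=8,fy=8,interpolation=cv2.INTER_NEAREST))
E
```

```text
cam [ 444.7835455    14.93768671 1258.63822581]
cover px ((192.25912475585938, 206.58758544921875), (31.013181686401367, 2.47763729095459), 70.01689147949219)
[[550.4 389.2  44. ]
 [552.9 382.6  44. ]
 [469.4 349.7  44. ]
 [466.9 356.2  44. ]] [89.72510037  7.05068337 89.74587513  7.01793286]
handle ((176.34246826171875, 212.24656677246094), (29.72845458984375, 6.788387775421143), 69.44395446777344) [[492.10872545 405.70935261  70.        ]] [[527.4 429.   74. ]
 [534.2 411.5  74. ]
 [456.7 379.9  74. ]
 [449.9 397.3  74. ]]
recess ((234.97622680664062, 251.6770782470703), (40.632938385009766, 23.170846939086914), 77.6609115600586) [[380.26131311 251.18877201   6.        ]] [[430.8 297.5  10. ]
 [445.9 231.5  10. ]
 [330.3 203.5  10. ]
 [315.5 269.2  10. ]] [118.73703666  67.72674546 118.93336184  67.28654567]
unit ((209.2301483154297, 258.05865478515625), (37.090213775634766, 3.143958568572998), 77.73522186279297) [[414.5 327.4  68. ]
 [416.4 318.9  68. ]
 [316.2 294.1  68. ]
 [314.3 302.6  68. ]] [103.20228785   8.72510605 103.22508337   8.67350488]
```

View pics/c.png

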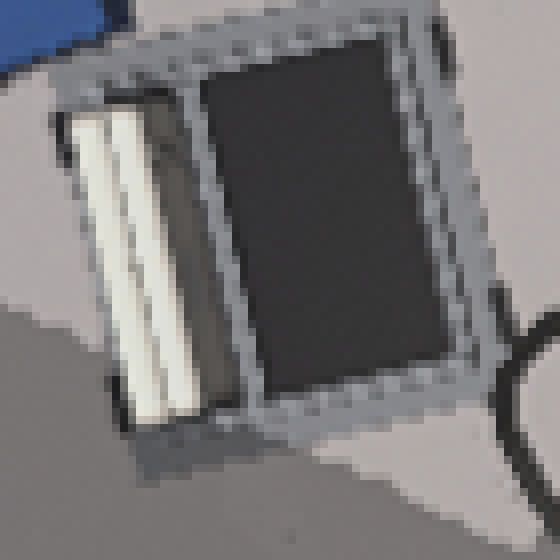

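The white box at top px (212,258) stands on edge in the grey case's slot, so it is the relay unit. The orange bar at (329,147) is the look-alike and stays put. The case is at about (376,269) with yaw 13.7°. The recess measures 119x67 (121x70 given) and the handle is 78 long plus its ends (86 given), so both hold up. Next I'll compute the approach.

Run:
```python
from h import *
c=manip.camera("top")
print(cast(c,[[212.1,258]],68),cast(c,[[203.5,239.4],[213.7,238.7],[211,277.5],[220.6,276.2]],68).round(1))
print("bench edge",cast(c,[[150,303]],0),"instr",cast(c,[[290,262]],260))
print("red bottle",cast(c,[[100,262]],30))
# cover top corners
print("cover",cast(c,np.array([[278,130],[450,68],[523,245],[346,318]])/4+[80,165],44).round(1))
s=manip.camera("scene");print("knob ray",cast(s,[[130+395/4,140+205/4],[130+395/4,140+225/4]],50).round(1),cast(s,[[130+385/4,140+188/4]],68))
print(delta([366,307,170],np.radians(13.7)),pose())
```

```text
[[365.41045704 302.72021132  68.        ]] [[416.9 328.1  68. ]
 [419.1 299.8  68. ]
 [311.6 304.3  68. ]
 [315.3 277.7  68. ]]
bench edge [[229.0360026  496.15026987   0.        ]] instr [[370.32018815  74.01268426 260.        ]]
red bottle [[348.99959636 631.58832309  30.        ]]
cover [[534.8 492.4  44. ]
 [580.8 370.9  44. ]
 [454.  314.9  44. ]
 [401.  439.   44. ]]
knob ray [[415.9 309.2  50. ]
 [394.8 286.3  50. ]] [[410.10333066 311.85770848  68.        ]]
(array([-4.903, -5.978,  1.524]), np.float64(-39.47130033519096)) (0.3, array([293.4, 607.6, 230.8]), array([-3.141, -0.   ,  2.692]), 0.9977720963479008, array([-0.3, -0.4, -0.4]))
```

```bash
python3 -m creep '[[-4.9,-5.98,1.5,-39.5,1],[-4.9,-5.98,1.5,-39.5,1],[-4.9,-5.98,1.5,-39.5,1],[-4.9,-5.98,1.5,-39.5,1],[-4.9,-5.98,1.5,-39.5,1]]'
python3 - <<'E'
from h import *
print(pose(),delta([366,307,170],np.radians(13.7)))
E
```

```text
clock: 0.8
ee_pos: [351.1, 367.8, 183.5]
ee_rot: [3.142, 0.001, -2.896]
ft_force: [0.9, 0.5, -0.6]
finger_gap: 0.998
(0.8, array([351.1, 367.8, 183.5]), array([ 3.142e+00,  1.000e-03, -2.896e+00]), 0.997614993944924, array([ 0.9,  0.5, -0.6])) (array([ 0.007, -1.566,  0.337]), np.float64(0.3572967969673755))
```

```bash
python3 -m creep '[[0,-1.5,0.3,0,1],[0,-1.5,0.3,0,1],[0,-1.5,0.3,0,1]]'
python3 - <<'E'
from h import *
c=manip.camera("wrist");cv2.imwrite("pics/d.png",c["color"])
print(pose(),delta([367,304.6,120],np.radians(13.7)))
E
```

```text
clock: 1.1
ee_pos: [365.2, 309.7, 171.4]
ee_rot: [-3.141, -0.001, -2.905]
ft_force: [-0.0, 0.6, 0.6]
finger_gap: 0.997
(1.15, array([365.5, 311.3, 172. ]), array([ 3.141e+00,  1.000e-03, -2.904e+00]), 0.9982128462116143, array([-0. ,  1.1,  0.3])) (array([ 0.004, -0.173,  1.3  ]), np.float64(-0.09089126563247873))
```

View pics/d.png

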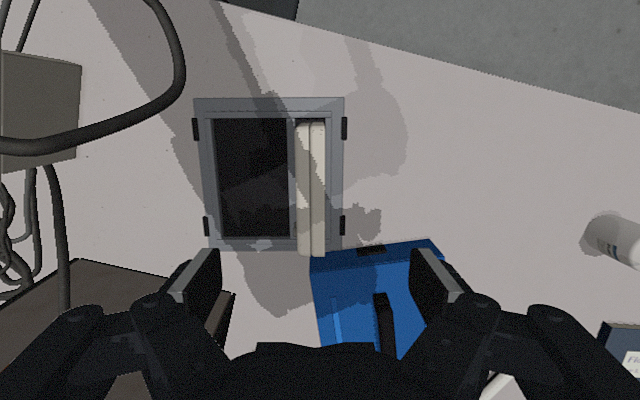

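Run:
```python
import cv2
v=cv2.imread("pics/d.png")[85:270,180:360];cv2.imwrite("pics/d2.png",cv2.resize(v,None,fx=3.2,fy=3.2,interpolation=cv2.INTER_CUBIC))
```

```text
(no output)
```

View pics/d2.png

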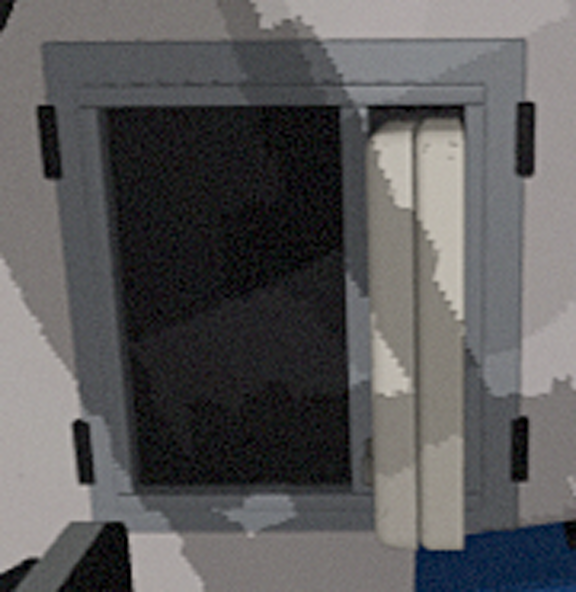

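Run:
```python
from h import *
c=manip.camera("wrist")
f=lambda p,z:cast(c,np.array(p)/3.2+[180,85],z)
def show(n,W):
    y=np.degrees(np.arctan2(*(W[3]-W[0])[1::-1])),np.degrees(np.arctan2(*(W[2]-W[1])[1::-1]))
    print(n,W.mean(0).round(1),np.linalg.norm(W-np.roll(W,1,0),axis=1).round(1),np.round(y,2))
show("unit",f([[372,120],[466,118],[464,549],[377,549]],68))
show("flange",f([[43,41],[525,40],[519,527],[95,530]],4))
show("recess",f([[107,107],[342,107],[351,485],[135,485]],14))
show("recessfloor",f([[107,107],[342,107],[351,485],[135,485]],6))
print(pose())
```

```text
unit [363.7 307.7  68. ] [111.5  22.2 111.9  23.2] [13.31 13.83]
flange [375.8 270.1   4. ] [156.1 140.5 155.3 141.7] [13.83 14.29]
recess [379.1 253.   14. ] [117.2  67.4 117.2  68.9] [12.82 13.55]
recessfloor [381.3 251.8   6. ] [120.4  69.2 120.4  70.8] [12.82 13.55]
(1.2, array([365.6, 312.3, 172.4]), array([ 3.140e+00,  1.000e-03, -2.903e+00]), 1.0022479541489477, array([0.1, 0.6, 0. ]))
```

Run:
```python
from h import *
print(delta([364.5,307.3,36],np.radians(13.7)))
```

```text
(array([ 0.061, -0.118,  3.41 ]), np.float64(-0.010894463663589704))
```

```bash
python3 -m creep '[[0.06,-0.12,1.2,0,1],[0.06,-0.12,2.3,0,1],[0.06,-0.12,3.0,0,1],[0.06,-0.12,3.4,0,1],[0.06,-0.12,3.4,0,1]]'
python3 - <<'E'
from h import *
print(pose(),delta([364.5,307.3,36],np.radians(13.7)))
c=manip.camera("wrist");cv2.imwrite("pics/e.png",c["color"])
E
```

```text
clock: 1.7
ee_pos: [362.0, 306.5, 33.4]
ee_rot: [-3.14, -0.005, -2.9]
ft_force: [-0.2, -0.1, -0.3]
finger_gap: 0.998
(1.7, array([362. , 306.5,  33.4]), array([-3.14 , -0.005, -2.9  ]), 0.9976167523937088, array([-0.2, -0.1, -0.3])) (array([-0.066,  0.004, -0.066]), np.float64(0.1488839849643))
```

View pics/e.png

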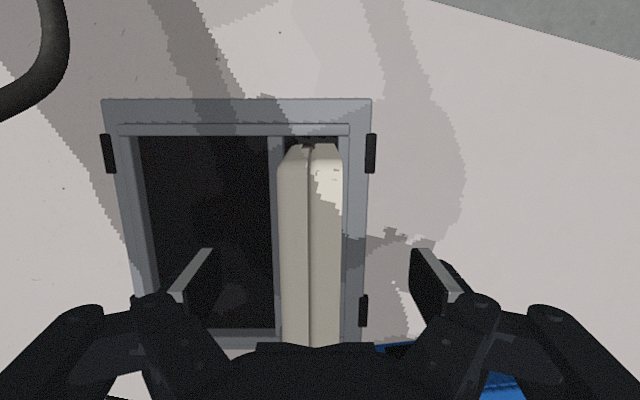

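The strip (281–343, centre about 311) lies midway between the pads (213 and 411), so I'll close.

```bash
python3 -m creep '[[0,0,0,0,-1],[0,0,0,0,-1],[0,0,0,0,-1],[0,0,0,0,-1],[0,0,0,0,-1]]';python3 -m creep '[[0,0,0,0,-1],[0,0,0,0,-1]]'; python3 -m creep '[[0,0,-0.3,0,-1],[0,0,-0.6,0,-1],[0,0,-1,0,-1],[0,0,-1.5,0,-1],[0,0,-1.5,0,-1]]'
python3 - <<'E'
from h import *
c=manip.camera("wrist");cv2.imwrite("pics/f.png",c["color"])
c=manip.camera("top");cv2.imwrite("pics/f2.png",cv2.resize(c["color"][165:305,80:270],None,fx=4,fy=4))
# stand target
a=np.radians(13.8);B=np.array([375.8,270.1]);R=np.array([[np.cos(a),-np.sin(a)],[np.sin(a),np.cos(a)]])
print(B+R@[-20,95]);T=B+R@[-20,95]
print(pose(),delta([T[0]-1,T[1],90],a))
E
```

```text
clock: 2.25
ee_pos: [364.6, 306.4, 36.6]
ee_rot: [3.141, 0.001, -2.902]
ft_force: [-0.5, -1.1, 4.1]
finger_gap: 0.27
clock: 2.45
ee_pos: [364.6, 306.4, 36.5]
ee_rot: [3.141, 0.001, -2.902]
ft_force: [-0.5, -0.7, 5.5]
finger_gap: 0.27
clock: 2.95
ee_pos: [366.2, 307.7, 99.1]
ee_rot: [3.139, 0.006, -2.902]
ft_force: [-0.1, 1.2, -1.0]
finger_gap: 0.271
[333.71663593 357.58708744]
(3.05, array([364.4, 306.3,  96.3]), array([ 3.141e+00,  2.000e-03, -2.902e+00]), 0.2699190350721368, array([ 0.6,  0. , -2.6])) (array([0.465, 1.433, 0.159]), np.float64(-0.07487541064324432))
```

View pics/f.png

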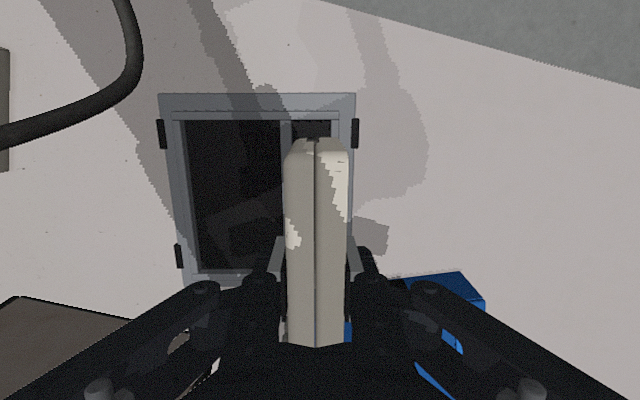

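View pics/f2.png

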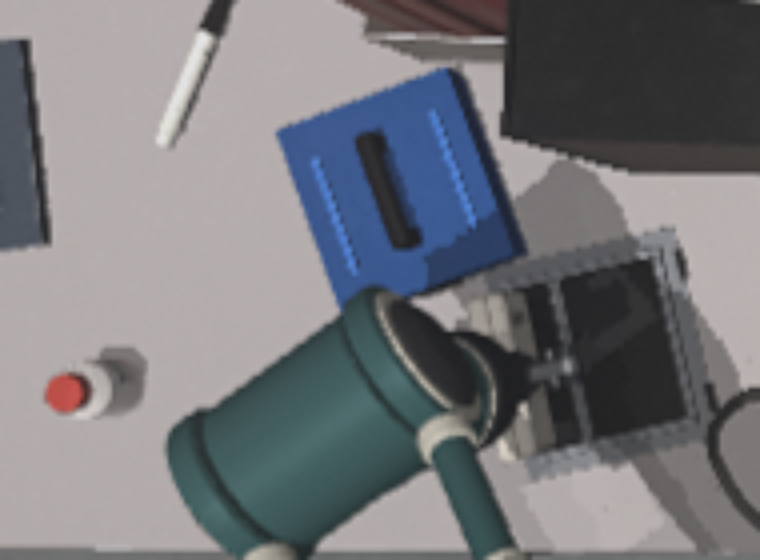

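The unit is held and lifted, bottom about 66 above the bench. It goes to the left bench next.

```bash
python3 -m creep '[[0.25,0.7,0,0,-1],[0.45,1.43,0.1,0,-1],[0.45,1.43,0.7,0,-1],[0.45,1.43,1.2,0,-1],[0.45,1.43,1.4,0,-1]]';python3 -m creep '[[0,0,0.05,0,-1],[0,0,0.05,0,-1]]'
python3 - <<'E'
from h import *
print(pose())
E
```

```text
clock: 3.55
ee_pos: [330.5, 355.4, 36.5]
ee_rot: [-3.138, -0.005, -2.901]
ft_force: [-0.5, -0.5, -2.5]
finger_gap: 0.275
clock: 3.75
ee_pos: [332.8, 357.0, 37.3]
ee_rot: [-3.141, -0.001, -2.902]
ft_force: [0.9, -0.4, -1.5]
finger_gap: 0.271
(3.75, array([332.8, 357. ,  37.3]), array([-3.141e+00, -1.000e-03, -2.902e+00]), 0.2711018632062115, array([ 0.9, -0.4, -1.5]))
```

```bash
python3 -m creep '[[0,0,0.06,0,-1],[0,0,0.12,0,-1],[0,0,0.15,0,-1],[0,0,0.15,0,-1]]'; python3 -m creep '[[0,0,0.01,0,-1],[0,0,0.02,0,-1],[0,0,0.02,0,-1]]'
```

```text
clock: 4.15
ee_pos: [333.1, 357.4, 31.9]
ee_rot: [3.141, 0.0, -2.902]
ft_force: [-0.1, 0.7, -2.0]
finger_gap: 0.267
clock: 4.45
ee_pos: [332.9, 357.3, 31.0]
ee_rot: [-3.142, 0.0, -2.902]
ft_force: [-1.1, -0.6, -1.8]
finger_gap: 0.272
```

```bash
python3 -m creep '[[0,0,0.02,0,-1],[0,0,0.04,0,-1],[0,0,0.04,0,-1]]'
```

```text
clock: 4.75
ee_pos: [333.0, 357.4, 30.6]
ee_rot: [-3.141, -0.0, -2.902]
ft_force: [-3.2, -2.8, 9.7]
finger_gap: 0.271
```

Contact at 9.7 N. Now open and release, then look.

```bash
python3 -m creep '[[0,0,-0.05,0,0],[0,0,-0.05,0,1],[0,0,-0.05,0,1],[0,0,-0.05,0,1],[0,0,-0.05,0,1]]';python3 -m creep '[[0,0,0,0,1],[0,0,0,0,1]]'
python3 - <<'E'
from h import *
print(pose())
c=manip.camera("wrist");cv2.imwrite("pics/g.png",c["color"])
E
```

```text
clock: 5.25
ee_pos: [332.9, 357.3, 31.2]
ee_rot: [-3.142, -0.0, -2.902]
ft_force: [-0.3, 0.7, 0.6]
finger_gap: 1.0
clock: 5.45
ee_pos: [332.9, 357.3, 31.2]
ee_rot: [-3.141, -0.0, -2.902]
ft_force: [0.7, -0.4, 0.6]
finger_gap: 0.999
(5.45, array([332.9, 357.3,  31.2]), array([-3.141, -0.   , -2.902]), 0.9994971408248323, array([ 0.7, -0.4,  0.6]))
```

View pics/g.png

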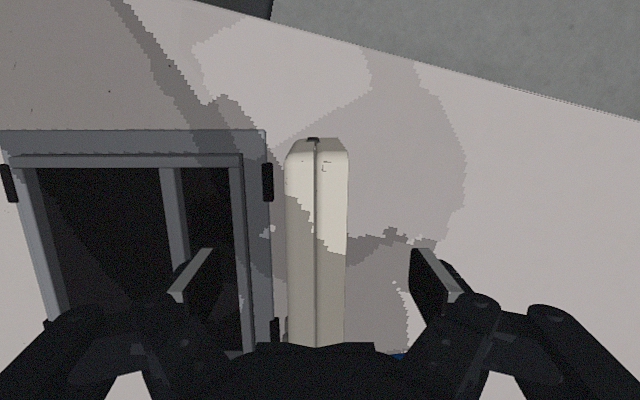

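The unit stands free at px 287–347 with the case to its left. I'll push its top with the left (-y) finger towards the right (+y).

```bash
python3 -m creep '[[0,0.35,0,0,1],[0,0.65,0,0,1],[0,0.8,0,0,1],[0,0.92,0,0,1],[0,1.02,0,0,1]]'; python3 -m creep '[[0,0.08,0,0,1],[0,0.16,0,0,1],[0,0.16,0,0,1]]'
python3 - <<'E'
from h import *
print(pose())
c=manip.camera("wrist");cv2.imwrite("pics/i.png",c["color"])
E
```

```text
clock: 6.0
ee_pos: [323.0, 397.6, 31.3]
ee_rot: [-3.141, -0.0, -2.901]
ft_force: [0.4, -1.3, -0.2]
finger_gap: 0.997
clock: 6.3
ee_pos: [321.7, 403.5, 31.4]
ee_rot: [3.141, 0.0, -2.902]
ft_force: [0.1, -0.0, 0.1]
finger_gap: 1.0
(6.3, array([321.7, 403.5,  31.4]), array([ 3.141,  0.   , -2.902]), 0.9997517253723179, array([ 0.1, -0. ,  0.1]))
```

View pics/i.png

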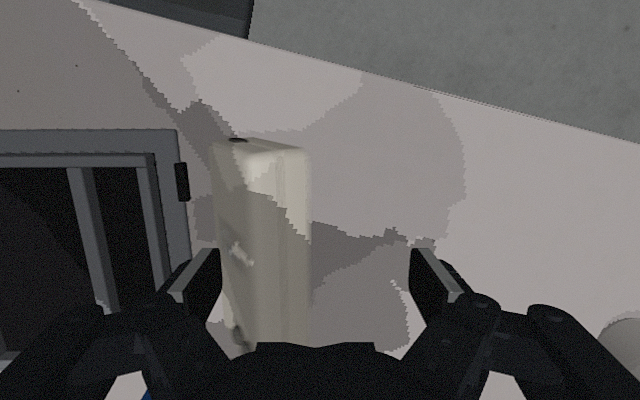

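The blurred unit looks tipped and in mid-fall. I'll wait a moment.

```bash
python3 -m creep '[[0,0,-0.5,0,1],[0,0,-1,0,1],[0,0,-2,0,1],[0,0,-3,0,1],[0,0,-3,0,1]]'
python3 - <<'E'
from h import *
print(pose())
c=manip.camera("wrist");cv2.imwrite("pics/j.png",c["color"])
E
```

```text
clock: 6.85
ee_pos: [325.0, 406.6, 158.0]
ee_rot: [3.135, 0.01, -2.902]
ft_force: [0.7, 0.5, 0.1]
finger_gap: 0.999
(6.85, array([325. , 406.6, 158. ]), array([ 3.135,  0.01 , -2.902]), 0.9994013726315742, array([0.7, 0.5, 0.1]))
```

View pics/j.png

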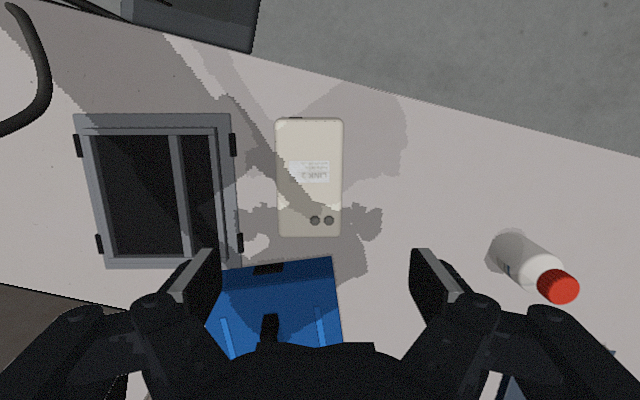

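Flat, with knobs up at (315,221) and (329,221). Now measure it, once the arm has settled.

```bash
python3 -m creep '[[0,0,0,0,1],[0,0,0,0,1]]'
python3 - <<'E'
from h import *
c=manip.camera("wrist");cv2.imwrite("pics/k0.png",c["color"])
print(pose());import pickle;pickle.dump(c,open("k.pkl","wb"))
v=c["color"][105:250,255:365];cv2.imwrite("pics/k.png",cv2.resize(v,None,fx=4,fy=4,interpolation=cv2.INTER_CUBIC))
E
```

```text
clock: 7.1
ee_pos: [320.9, 402.0, 149.6]
ee_rot: [-3.14, -0.003, -2.902]
ft_force: [0.5, -0.3, 0.7]
finger_gap: 1.001
(7.15, array([320.8, 402. , 149.4]), array([-3.140e+00, -3.000e-03, -2.902e+00]), 0.9997536823491893, array([-1.2, -0.2, -0.5]))
```

View pics/k.png

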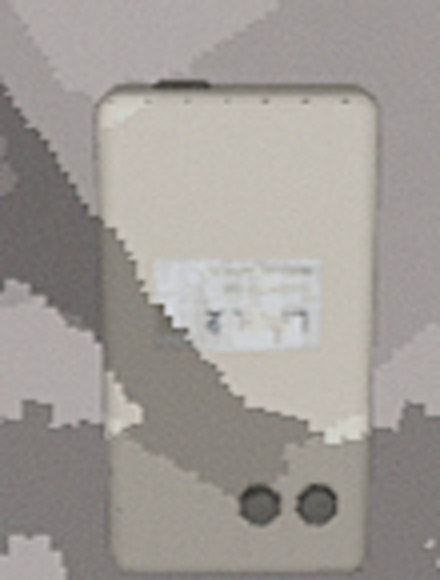

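Run:
```python
from h import *
import pickle;c=pickle.load(open("k.pkl","rb"))
print("cam",-np.array(c["R"]).T@c["t"])
f=lambda p,z,o:cast(c,np.array(p)/4+o,z)
W=f([[98,98],[379,96],[369,571],[113,572]],24,[255,105])
print(W.round(1),W.mean(0),np.linalg.norm(W-np.roll(W,1,0),axis=1).round(1),np.degrees(np.arctan2(*(W[3]-W[0])[1::-1])),np.degrees(np.arctan2(*(W[2]-W[1])[1::-1])))
P=W.mean(0);P2=f([[97,330]],24,[255,105])
print(np.hypot(*(P[:2]-[375.8,270.1])),delta([P[0],P[1],60],np.radians(13.8)))
```

```text
cam [252.23115405 385.68302314 290.49358085]
[[277.5 360.9  24. ]
 [263.3 417.3  24. ]
 [367.1 443.5  24. ]
 [381.4 386.4  24. ]] [322.32450792 402.01134588  24.        ] [106.9  58.1 107.   58.9] 13.757988007549615 14.174781122876357
142.33843973537694 (array([-0.044, -0.004,  2.236]), np.float64(-0.08276518050308823))
```

Distance to the case is 142 mm (needs over 100) and yaw is 13.9°. I'm descending to take it across its width.

```bash
python3 -m creep '[[-0.04,0,1.2,0,1],[-0.04,0,2.3,0,1],[-0.04,0,3,0,1],[-0.04,0,3.4,0,1],[-0.04,0,3.4,0,1]]';python3 -m creep '[[0,0,0.1,0,1],[0,0,0.1,0,1]]'
python3 - <<'E'
from h import *
print(pose())
c=manip.camera("wrist");cv2.imwrite("pics/l.png",c["color"])
E
```

```text
clock: 7.65
ee_pos: [320.4, 400.2, 10.9]
ee_rot: [-3.136, -0.008, -2.902]
ft_force: [0.1, 1.0, 0.4]
finger_gap: 1.002
clock: 7.85
ee_pos: [323.6, 403.9, 11.6]
ee_rot: [3.141, 0.0, -2.902]
ft_force: [0.1, -0.0, -0.3]
finger_gap: 1.002
(7.85, array([323.6, 403.9,  11.6]), array([ 3.141,  0.   , -2.902]), 1.0023523945269954, array([ 0.1, -0. , -0.3]))
```

View pics/l.png

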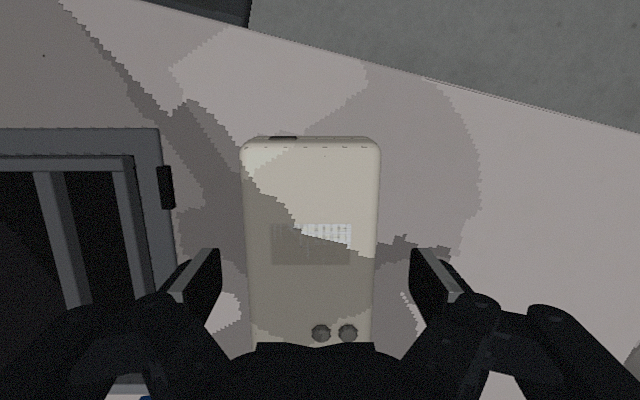

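Centred between the pads (unit 243–378, pads 221 and 410). I'll lower 7 mm and close.

```bash
python3 -m creep '[[0,-0.03,0.17,0,1],[0,-0.03,0.17,0,1],[0,-0.03,0.17,0,0.6],[0,-0.03,0.17,0,-1],[0,-0.03,0.17,0,-1]]';python3 -m creep '[[0,0,0,0,-1],[0,0,0,0,-1],[0,0,0,0,-1],[0,0,0,0,-1]]'; python3 -m creep '[[0,0,-0.2,0,-1],[0,0,-0.6,0,-1],[0,0,-1.2,0,-1],[0,0,-2,0,-1],[0,0,-2,0,-1]]'
python3 - <<'E'
from h import *
print(pose())
c=manip.camera("wrist");cv2.imwrite("pics/m.png",c["color"])
a=np.radians(13.8);B=np.array([375.8,270.1]);R=np.array([[np.cos(a),-np.sin(a)],[np.sin(a),np.cos(a)]])
print(B+R@[0,-18])
E
```

```text
clock: 8.4
ee_pos: [324.1, 402.9, 5.2]
ee_rot: [3.141, 0.001, -2.902]
ft_force: [0.0, 0.8, 2.9]
finger_gap: 0.709
clock: 8.8
ee_pos: [324.1, 403.0, 5.3]
ee_rot: [3.141, 0.001, -2.902]
ft_force: [-0.0, -0.5, 5.5]
finger_gap: 0.713
clock: 9.3
ee_pos: [325.7, 404.8, 88.7]
ee_rot: [3.137, 0.006, -2.902]
ft_force: [0.9, 1.0, -0.7]
finger_gap: 0.704
(9.3, array([325.7, 404.8,  88.7]), array([ 3.137,  0.006, -2.902]), 0.7038999922646472, array([ 0.9,  1. , -0.7]))
[380.09360224 252.61958296]
```

View pics/m.png

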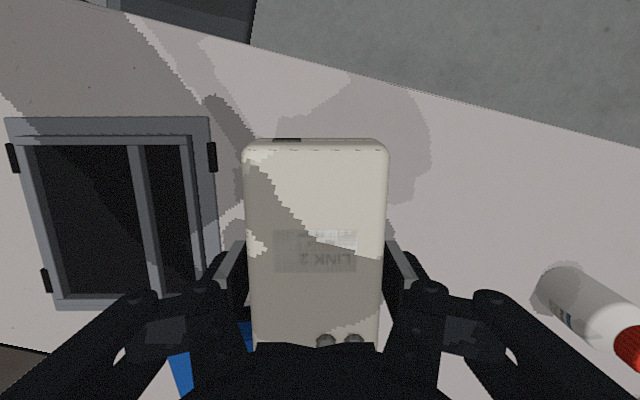

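Held. Moving above the wide recess.

Run:
```python
from h import *
print(delta([382,253.1,80],np.radians(13.8)))
```

```text
(array([-0.496, -3.999,  0.158]), np.float64(-0.07101557064140707))
```

```bash
python3 -m creep '[[-0.2,-1,0,0,-1],[-0.3,-2,0.1,0,-1],[-0.4,-3,0.1,0,-1],[-0.5,-4,0.1,0,-1],[-0.5,-4,0.1,0,-1]]';python3 -m creep '[[0,0,0,0,-1],[0,0,0,0,-1]]'
python3 - <<'E'
from h import *
print(pose(),delta([382,253.1,80],np.radians(13.8)))
c=manip.camera("wrist");cv2.imwrite("pics/n.png",c["color"]);cv2.imwrite("pics/n2.png",cv2.resize(c["color"][70:380,140:460],None,fx=2,fy=2,interpolation=cv2.INTER_CUBIC))
import pickle;pickle.dump((c,pose()),open("n.pkl","wb"))
E
```

```text
clock: 9.85
ee_pos: [379.9, 247.1, 78.3]
ee_rot: [-3.139, -0.004, -2.906]
ft_force: [-1.1, 0.7, -2.9]
finger_gap: 0.709
clock: 10.05
ee_pos: [380.2, 252.0, 79.7]
ee_rot: [-3.142, -0.002, -2.902]
ft_force: [-1.0, 0.4, -1.5]
finger_gap: 0.71
(10.05, array([380.2, 252. ,  79.7]), array([-3.142e+00, -2.000e-03, -2.902e+00]), 0.7101182988463922, array([-1. ,  0.4, -1.5])) (array([-0.05 ,  0.017, -0.008]), np.float64(-0.06902540149030756))
```

View pics/n2.png

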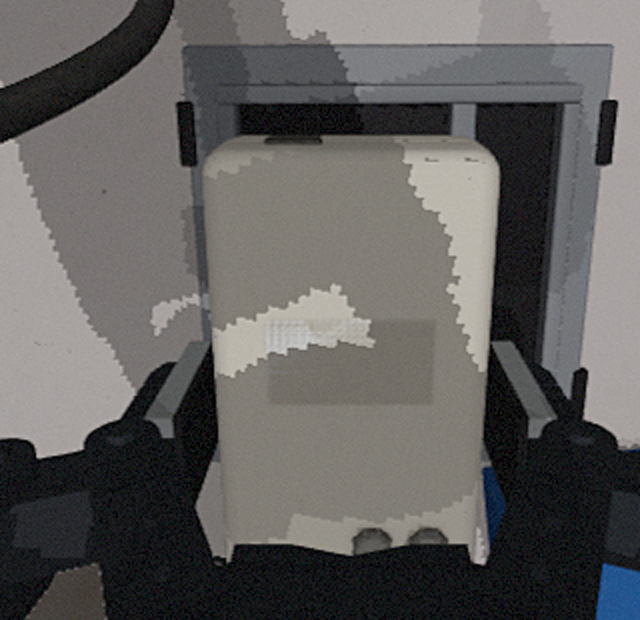

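Run:
```python
from h import *
import pickle;c,p=pickle.load(open("n.pkl","rb"))
a=np.radians(13.8);B=np.array([375.8,270.1]);R=np.array([[np.cos(a),-np.sin(a)],[np.sin(a),np.cos(a)]])
loc=lambda px,z:((cast(c,np.array(px)/2+[140,70],z)[:,:2]-B)@R).round(1)
print("TCP",(p[1][:2]-B)@R)
for r,z in((137,78),(137,95),(150,98.4),(158,98.4)):print(r,z,loc([[350,r]],z))
print("unit sides",loc([[207,190],[497,190],[228,520],[483,520]],97))
print("flange",loc([[183,46],[612,46]],4),"recess edge",loc([[238,103],[452,103]],14),"slot",loc([[475,103],[556,103]],14))
print("knobs",loc([[372,540],[428,540]],102.4))
```

```text
TCP [  0.12420871 -18.35959074]
137 78 [[-56.7 -18.6]]
137 95 [[-58.4 -18.5]]
150 98.4 [[-56.2 -18.5]]
158 98.4 [[-54.7 -18.5]]
unit sides [[-48.3 -46.8]
 [-48.1  10.5]
 [ 29.  -46.9]
 [ 29.   12. ]]
flange [[-78.8 -73. ]
 [-78.5  66.8]] recess edge [[-61.1 -54.2]
 [-61.   13.9]] slot [[-61.   21.2]
 [-60.9  46.9]]
knobs [[ 29.9 -13.8]
 [ 29.9  -1.3]]
```

```bash
python3 -m creep '[[-0.03,-0.05,0.5,0,-1],[-0.03,-0.05,1.0,0,-1],[-0.03,-0.05,1.3,0,-1],[-0.03,-0.05,1.3,0,-1],[-0.03,-0.05,1.3,0,-1]]'
python3 - <<'E'
from h import *
print(pose())
c=manip.camera("wrist");cv2.imwrite("pics/o.png",cv2.resize(c["color"][70:380,140:460],None,fx=2,fy=2,interpolation=cv2.INTER_CUBIC))
import pickle;pickle.dump((c,pose()),open("n.pkl","wb"))
E
```

```text
clock: 10.6
ee_pos: [382.4, 250.6, 28.5]
ee_rot: [-3.141, -0.001, -2.901]
ft_force: [-0.1, -0.8, -0.8]
finger_gap: 0.708
(10.6, array([382.4, 250.6,  28.5]), array([-3.141e+00, -1.000e-03, -2.901e+00]), 0.7076723922843624, array([-0.1, -0.8, -0.8]))
```

View pics/o.png

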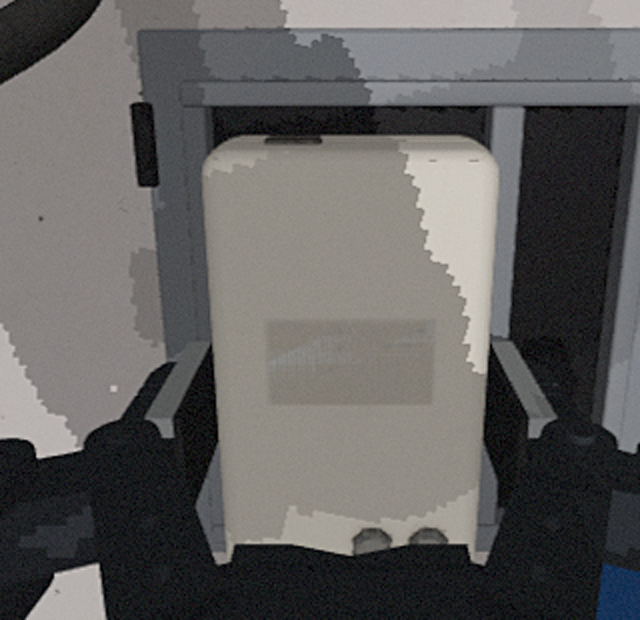

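Run:
```python
from h import *
import pickle;c,p=pickle.load(open("n.pkl","rb"))
a=np.radians(13.8);B=np.array([375.8,270.1]);R=np.array([[np.cos(a),-np.sin(a)],[np.sin(a),np.cos(a)]])
loc=lambda px,z:((cast(c,np.array(px)/2+[140,70],z)[:,:2]-B)@R).round(1)
print("TCP",(p[1][:2]-B)@R, "cam",((-np.array(c["R"]).T@c["t"])[:2]-B)@R)
for r,z in((135,27),(135,44),(148,47)):print(r,z,loc([[350,r]],z))
print("unit sides",loc([[206,190],[497,190],[228,520],[483,520]],46))
print("recess",loc([[209,107],[489,107]],14),"div",loc([[489,107],[524,107],[524,108]],14),"platform left",loc([[181,83]],14),"flange",loc([[138,31]],4), "wall +y",loc([[629,107]],14))
```

```text
TCP [  2.38847108 -20.4603325 ] cam [-69.11919275 -20.33789468]
135 27 [[-55.4 -20.5]]
135 44 [[-57.  -20.4]]
148 47 [[-54.8 -20.4]]
unit sides [[-46.5 -48.9]
 [-46.5   8.5]
 [ 30.6 -48.7]
 [ 30.6  10.2]]
recess [[-60.8 -54.3]
 [-60.7  12.8]] div [[-60.7  12.8]
 [-60.7  21.2]
 [-60.5  21.2]] platform left [[-66.3 -60.6]] flange [[-78.6 -72.8]] wall +y [[-60.7  46.4]]
```

Unit y about -20.0 against recess about -20.7, end gap about 4.5 mm (ideal 4). Lowering in.

```bash
python3 -m creep '[[0,-0.01,0.1,0,-1],[0,-0.01,0.2,0,-1],[0,-0.01,0.3,0,-1],[0,-0.01,0.37,0,-1],[0,-0.01,0.37,0,-1]]'; python3 -m creep '[[0,0,0.04,0,-1],[0,0,0.06,0,-1],[0,0,0.06,0,-1]]'
```

```text
clock: 11.15
ee_pos: [382.2, 249.3, 13.2]
ee_rot: [-3.141, -0.001, -2.902]
ft_force: [0.4, 0.5, -1.8]
finger_gap: 0.703
clock: 11.45
ee_pos: [382.8, 249.7, 11.3]
ee_rot: [3.142, 0.0, -2.902]
ft_force: [-0.4, 0.1, -2.2]
finger_gap: 0.709
```

```bash
python3 -m creep '[[0,0,0.03,0,-1],[0,0,0.03,0,-1]]'
python3 - <<'E'
from h import *
print(pose())
c=manip.camera("wrist");cv2.imwrite("pics/q.png",cv2.resize(c["color"][70:380,140:460],None,fx=2,fy=2,interpolation=cv2.INTER_CUBIC))
E
```

```text
clock: 11.65
ee_pos: [382.9, 249.8, 11.2]
ee_rot: [-3.141, -0.0, -2.902]
ft_force: [-3.1, -3.0, 9.0]
finger_gap: 0.708
(11.65, array([382.9, 249.8,  11.2]), array([-3.141, -0.   , -2.902]), 0.7078297631161025, array([-3.1, -3. ,  9. ]))
```

View pics/q.png

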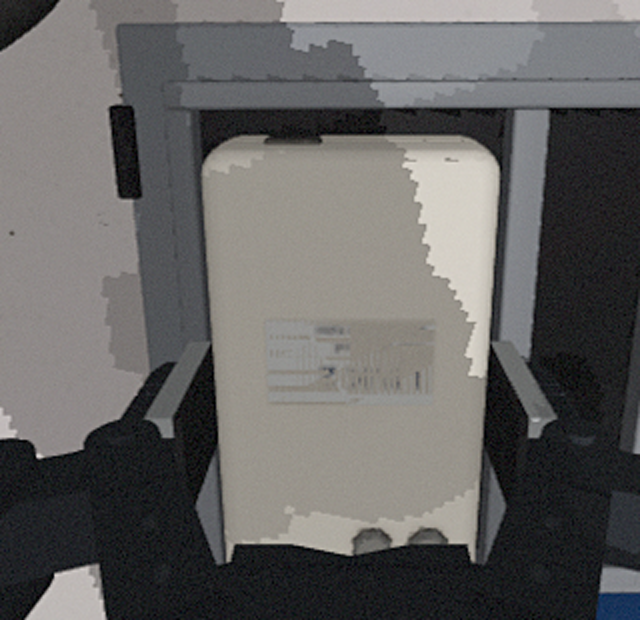

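Contact at height 5.9, which is the recess floor (6), and the walls are visible on both sides. Release and back up.

```bash
python3 -m creep '[[0,0,-0.03,0,0.4],[0,0,-0.03,0,1],[0,0,-0.03,0,1],[0,0,-0.03,0,1],[0,0,-0.03,0,1]]'; python3 -m creep '[[0,0,-0.5,0,1],[0,0,-1.5,0,1],[0,0,-2.5,0,1],[0,0,-3.5,0,1],[0,0,-3.5,0,1]]';python3 -m creep '[[0,0,0,0,1],[0,0,0,0,1]]'
python3 - <<'E'
from h import *
print(pose())
c=manip.camera("wrist");cv2.imwrite("pics/r.png",c["color"])
import pickle;pickle.dump((c,pose()),open("n.pkl","wb"))
cv2.imwrite("pics/r2.png",cv2.resize(c["color"][90:300,180:420],None,fx=2.6,fy=2.6,interpolation=cv2.INTER_CUBIC))
E
```

```text
clock: 12.2
ee_pos: [382.8, 249.7, 11.3]
ee_rot: [-3.142, 0.0, -2.902]
ft_force: [0.6, 0.0, 0.5]
finger_gap: 0.997
clock: 12.7
ee_pos: [386.9, 252.2, 157.8]
ee_rot: [3.138, 0.012, -2.902]
ft_force: [1.1, 0.7, 0.3]
finger_gap: 1.0
clock: 12.9
ee_pos: [381.7, 249.1, 149.9]
ee_rot: [-3.141, -0.002, -2.902]
ft_force: [-0.9, 0.1, 0.1]
finger_gap: 0.998
(12.9, array([381.7, 249.1, 149.9]), array([-3.141e+00, -2.000e-03, -2.902e+00]), 0.9976488379538748, array([-0.9,  0.1,  0.1]))
```

View pics/r2.png

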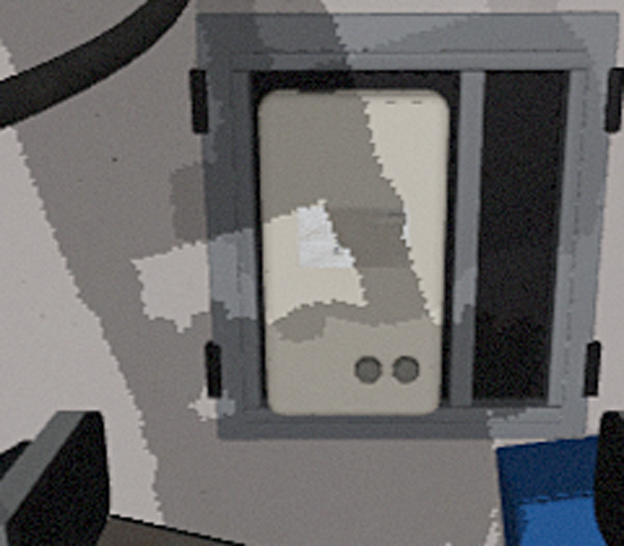

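The unit sits flat, knobs up, with even gaps all round. I'll refine the case centre from this view.

Run:
```python
from h import *
import pickle;c,p=pickle.load(open("n.pkl","rb"))
a=np.radians(13.8);B=np.array([375.8,270.1]);R=np.array([[np.cos(a),-np.sin(a)],[np.sin(a),np.cos(a)]])
loc=lambda px,z:((cast(c,np.array(px)/2.6+[180,90],z)[:,:2]-B)@R).round(1)
f=loc([[197,14],[618,13],[586,438],[219,438]],4);print("flange",f.tolist(),f.mean(0))
f=loc([[233,69],[587,68],[561,408],[251,408]],14);print("platform?",f.tolist(),f.mean(0))
f=loc([[258,92],[449,92],[441,414],[269,414]],29);print("unit",f.tolist(),f.mean(0))
f=loc([[253,72],[460,72],[449,408],[263,408]],14);print("recess",f.tolist(),f.mean(0))
```

```text
flange [[-78.8, -73.1], [-78.8, 66.9], [76.9, 68.2], [76.7, -72.9]] [-1.    -2.725]
platform? [[-61.3, -60.4], [-61.4, 55.2], [59.6, 54.9], [59.5, -58.8]] [-0.9   -2.275]
unit [[-54.8, -50.8], [-54.7, 8.6], [54.8, 9.2], [54.7, -50.6]] [  0.  -20.9]
recess [[-60.3, -53.9], [-60.2, 13.8], [59.6, 13.8], [59.5, -54.4]] [ -0.35  -20.175]
```

Run:
```python
from h import *
print(delta([492,405,170],np.radians(22.2)))
```

```text
(array([-3.61 ,  3.134, -0.528]), np.float64(-8.472897079140864))
```

```bash
python3 -m creep '[[-3.6,3.1,-0.5,-8.5,1],[-3.6,3.1,-0.5,-8.5,1],[-3.6,3.1,-0.5,-8.5,1],[-3.6,3.1,-0.5,-8.5,1],[-3.6,3.1,-0.5,-8.5,1]]';python3 -m creep '[[0,0,0,0,1],[0,0,0,0,1],[0,0,0,0,1]]'
python3 - <<'E'
from h import *
print(pose())
c=manip.camera("wrist");cv2.imwrite("pics/s.png",c["color"])
import pickle;pickle.dump((c,pose()),open("n.pkl","wb"))
E
```

```text
clock: 13.45
ee_pos: [495.2, 407.7, 169.0]
ee_rot: [3.141, -0.0, -2.752]
ft_force: [-0.7, 0.1, 0.0]
finger_gap: 1.001
clock: 13.75
ee_pos: [492.0, 402.9, 170.3]
ee_rot: [-3.141, -0.002, -2.754]
ft_force: [0.4, -1.0, 0.5]
finger_gap: 0.997
(13.75, array([492. , 402.9, 170.3]), array([-3.141e+00, -2.000e-03, -2.754e+00]), 0.9967448890392037, array([ 0.4, -1. ,  0.5]))
```

View pics/s.png

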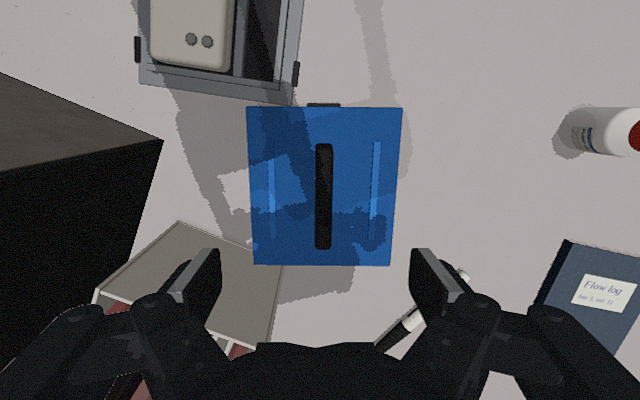

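Run:
```python
from h import *
import pickle;c,p=pickle.load(open("n.pkl","rb"))
im=c["color"];g=im.max(2)
cn=big(g<55,(300,135,350,255));r,b=rect(cn);print("handle px",r);b=b[np.argsort(b[:,1])]
W=cast(c,b,74);print(W.round(1),cast(c,[r[0]],74))
e=cast(c,[b[:2].mean(0),b[2:].mean(0)],74);d=e[1]-e[0];print(np.linalg.norm(d),np.degrees(np.arctan2(d[1],d[0])))
W=cast(c,[[247,108],[402,108],[390,266],[254,266]],44);print(W.round(1),W.mean(0),np.linalg.norm(W-np.roll(W,1,0),axis=1).round(1))
for z in(0,44,100,200,250):print(z,cast(c,[[180,222],[283,267]],z)[:,:2].round(0).tolist())
t=manip.camera("top");cv2.imwrite("pics/t.png",cv2.resize(t["color"][30:260,100:330],None,fx=2.6,fy=2.6))
cv2.imwrite("pics/t2.png",cv2.resize(im[200:400,60:460],None,fx=2,fy=2))
```

```text
handle px ((323.5, 196.5), (105.0, 17.0), 90.0)
[[451.9 386.5  74. ]
 [447.1 398.3  74. ]
 [525.8 431.6  74. ]
 [531.  418.7  74. ]] [[487.09573408 408.01376604  74.        ]]
85.44374400627571 22.58195977972412
[[449.  325.5  44. ]
 [401.5 442.4  44. ]
 [533.8 495.8  44. ]
 [582.  377.7  44. ]] [491.59112798 410.33460067  44.        ] [142.8 126.2 142.7 127.6]
0 [[589.0, 289.0], [597.0, 408.0]]
44 [[566.0, 301.0], [573.0, 403.0]]
100 [[536.0, 317.0], [542.0, 398.0]]
200 [[484.0, 345.0], [487.0, 388.0]]
250 [[458.0, 359.0], [460.0, 383.0]]
```

View pics/t2.png

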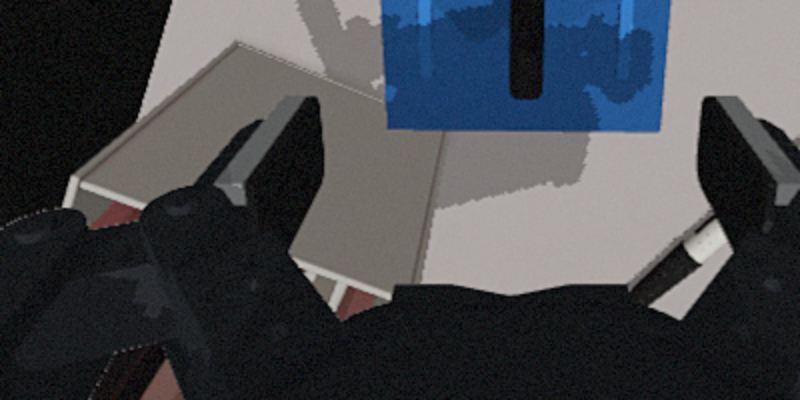

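View pics/t.png

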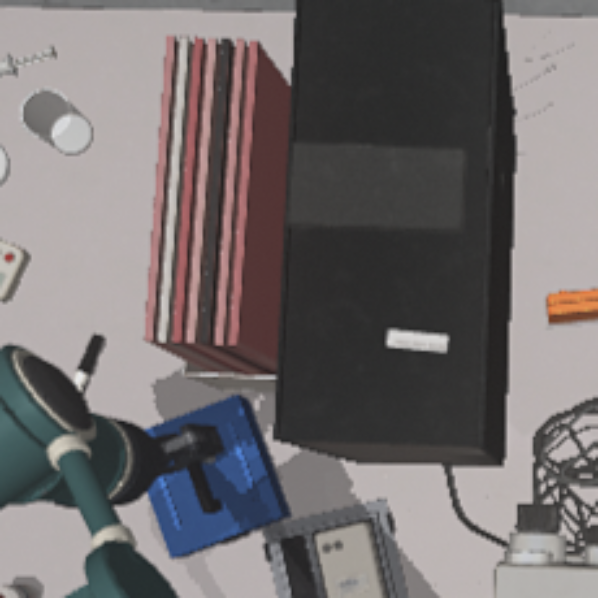

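The handle (323,196) is 85 mm long against 86 given, at yaw 22.4°. The book stack's face starts at about x=590 and clears the gripper. Going down on the handle.

Run:
```python
from h import *
print(delta([489.5,407.5,51],np.radians(22.4)))
```

```text
(array([0.028, 0.127, 3.005]), np.float64(-0.20269004147917258))
```

```bash
python3 -m creep '[[0.03,0.14,0.8,-0.3,1],[0.03,0.14,1.6,-0.3,1],[0.03,0.14,2.3,-0.3,1],[0.03,0.14,2.6,-0.3,1],[0.03,0.14,2.6,-0.3,1]]'
python3 - <<'E'
from h import *
print(pose())
c=manip.camera("wrist");cv2.imwrite("pics/u.png",c["color"])
E
```

```text
clock: 14.35
ee_pos: [488.4, 407.5, 65.4]
ee_rot: [-3.141, -0.004, -2.749]
ft_force: [-0.4, -0.4, 0.0]
finger_gap: 0.997
(14.35, array([488.4, 407.5,  65.4]), array([-3.141, -0.004, -2.749]), 0.9973272085197141, array([-0.4, -0.4,  0. ]))
```

View pics/u.png

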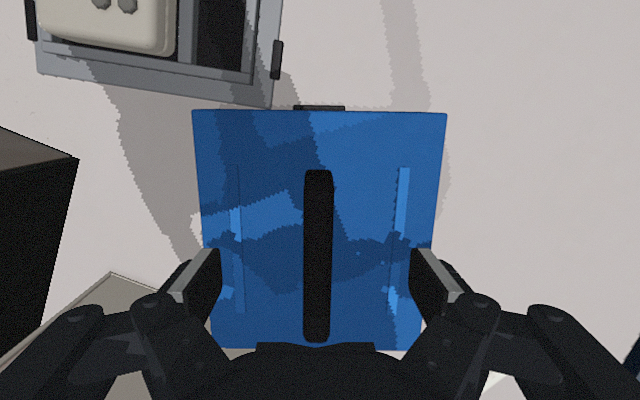

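The handle (col 317) is between the pads (221 and 410).

```bash
python3 -m creep '[[0,0.02,0.2,0,1],[0,0.02,0.36,0,1],[0,0.02,0.36,0,1],[0,0.02,0.36,0,-1],[0,0.02,0.36,0,-1]]'; python3 -m creep '[[0,0,0,0,-1],[0,0,0,0,-1],[0,0,0,0,-1],[0,0,0,0,-1],[0,0,0,0,-1]]';python3 -m creep '[[0,0,0,0,-1],[0,0,0,0,-1]]'; python3 -m creep '[[0,0,-0.2,0,-1],[0,0,-0.5,0,-1],[0,0,-0.8,0,-1],[0,0,-1.2,0,-1],[0,0,-1.5,0,-1]]'
python3 - <<'E'
from h import *
c=manip.camera("wrist");cv2.imwrite("pics/v.png",c["color"])
print(pose())
E
```

```text
clock: 14.9
ee_pos: [489.9, 410.0, 53.4]
ee_rot: [3.141, 0.001, -2.748]
ft_force: [-0.3, 0.4, -0.5]
finger_gap: 0.694
clock: 15.4
ee_pos: [489.9, 410.0, 53.3]
ee_rot: [3.141, 0.001, -2.748]
ft_force: [0.2, -0.6, 1.8]
finger_gap: 0.15
clock: 15.6
ee_pos: [489.9, 410.0, 53.3]
ee_rot: [3.141, 0.001, -2.748]
ft_force: [0.2, 0.0, 2.6]
finger_gap: 0.148
clock: 16.1
ee_pos: [490.1, 410.2, 115.1]
ee_rot: [3.141, 0.002, -2.748]
ft_force: [-0.6, 0.5, -2.8]
finger_gap: 0.153
(16.15, array([491.3, 411.1, 117.5]), array([ 3.14 ,  0.005, -2.748]), 0.14674977638647427, array([ 1.2,  0.5, -1. ]))
```

View pics/v.png

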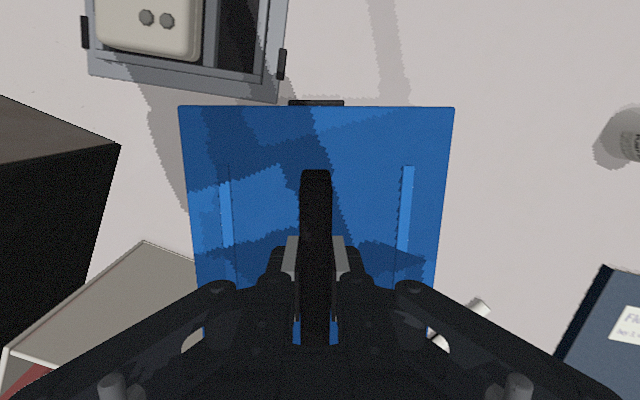

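Run:
```python
from h import *
t=manip.camera("top")
print(cast(t,np.array([[275,440],[503,464]])/2.6+[100,30],360).round(0),cast(t,np.array([[275,440],[503,464]])/2.6+[100,30],0).round(0))
c=manip.camera("wrist")
print(cast(c,[[118,147],[85,290]],0).round(0))
print(pose())
print(delta([385,400,130],np.radians(13.8)))
```

```text
[[509. 249. 360.]
 [491.  62. 360.]] [[535. 343.   0.]
 [510.  81.   0.]]
[[518. 250.   0.]
 [660. 250.   0.]]
(16.25, array([490.7, 410.6, 115.1]), array([ 3.141,  0.004, -2.748]), 0.15222184382899467, array([-0.5,  0.8, -3.2]))
(array([ 2.542,  0.767, -0.38 ]), np.float64(8.728468033922809))
```

The computer's corner is at about (513,250), so the route is back in -x first, then across.

```bash
python3 -m creep '[[0.6,0.2,-0.3,0,-1],[1.3,0.4,-0.35,0,-1],[2.0,0.6,-0.35,4,-1],[2.5,0.75,-0.35,8.6,-1],[2.5,0.75,-0.35,8.6,-1]]'
python3 - <<'E'
from h import *
print(pose())
a=np.radians(13.8);B=np.array([375.8,270.1]);R=np.array([[np.cos(a),-np.sin(a)],[np.sin(a),np.cos(a)]])
C=B+R@[-0.4,-2.3];print(C)
print(delta([C[0],C[1],130],a))
E
```

```text
clock: 16.75
ee_pos: [382.3, 397.9, 125.6]
ee_rot: [-3.14, -0.004, -2.898]
ft_force: [-1.0, -0.3, -3.5]
finger_gap: 0.152
(16.75, array([382.3, 397.9, 125.6]), array([-3.14 , -0.004, -2.898]), 0.15238356099299424, array([-1. , -0.3, -3.5]))
[375.96017324 267.77097777]
(array([ 0.938, -3.119, -0.101]), np.float64(0.14777986478833327))
```

```bash
python3 -m creep '[[0.3,-0.9,-0.05,0.2,-1],[0.6,-1.9,-0.05,0.2,-1],[0.8,-2.6,-0.05,0.2,-1],[0.93,-3.1,-0.05,0.2,-1],[0.93,-3.1,-0.05,0.2,-1]]'; python3 -m creep '[[0,0,0.3,0,-1],[0,0,0.5,0,-1],[0,0,0.5,0,-1],[0,0,0.5,0,-1]]'
python3 - <<'E'
from h import *
print(pose())
c=manip.camera("wrist");cv2.imwrite("pics/w.png",c["color"])
import pickle;pickle.dump((c,pose()),open("n.pkl","wb"))
t=manip.camera("scene");cv2.imwrite("pics/w2.png",cv2.resize(t["color"][130:280,120:340],None,fx=3.5,fy=3.5))
E
```

```text
clock: 17.25
ee_pos: [379.2, 267.3, 128.3]
ee_rot: [-3.14, -0.001, -2.903]
ft_force: [-0.2, 0.2, -3.7]
finger_gap: 0.144
clock: 17.65
ee_pos: [379.1, 270.2, 108.1]
ee_rot: [-3.141, -0.002, -2.901]
ft_force: [-0.1, -0.4, -3.0]
finger_gap: 0.145
(17.65, array([379.1, 270.2, 108.1]), array([-3.141e+00, -2.000e-03, -2.901e+00]), 0.1447413049696358, array([-0.1, -0.4, -3. ]))
```

View pics/w.png

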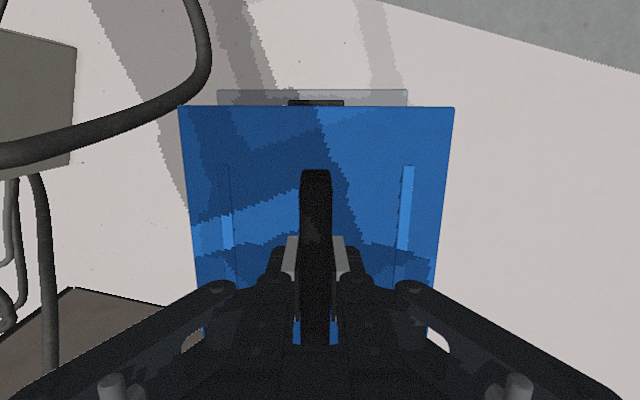

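View pics/w2.png

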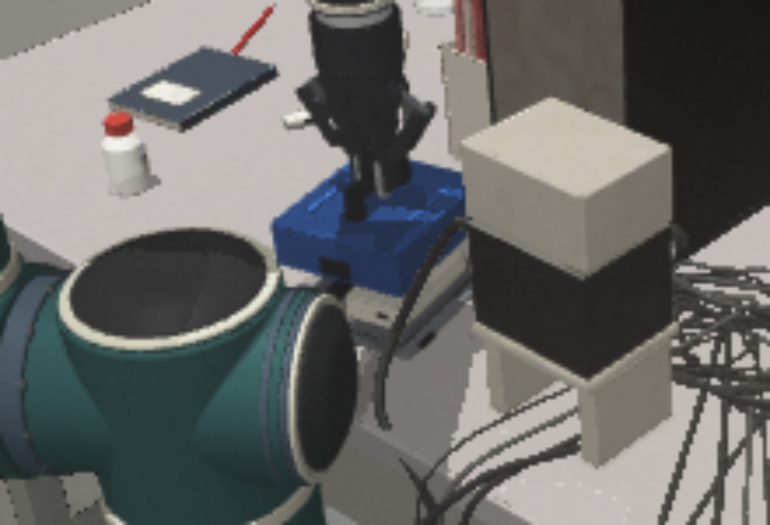

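```bash
cat > m.py <<'E'
from h import *
import pickle
c,p=pickle.load(open("n.pkl","rb"))
a=np.radians(13.8);B=np.array([375.8,270.1]);R=np.array([[np.cos(a),-np.sin(a)],[np.sin(a),np.cos(a)]])
rim=p[1][2]-53.3
loc=lambda px,z:((cast(c,np.array(px,float),z)[:,:2]-B)@R)
print("TCP",((p[1][:2]-B)@R).round(1),"cam",(((-np.array(c["R"]).T@c["t"])[:2]-B)@R).round(1),"rim",rim)
im=c["color"];m=blue(im)
# -x top edge of cover: topmost blue pixel per column, line fit
cols=[x for x in range(190,446,4) if not 280<x<352]
pts=np.array([[x,np.argmax(m[:,x])] for x in cols],float)
W=loc(pts-[0,.5],rim+44);k=np.polyfit(W[:,1],W[:,0],1)
print("cover -x edge x'",np.median(W[:,0]).round(2),"slope deg",np.degrees(np.arctan(k[0])).round(2))
L=[];Rr=[]
for y in range(115,190,3):
    i=np.where(m[y])[0];i=i[(i>150)&(i<480)];L.append([i.min()-.5,y]);Rr.append([i.max()+.5,y])
l=loc(L,rim+44);r=loc(Rr,rim+44)
print("cover y sides",np.median(l[:,1]).round(2),np.median(r[:,1]).round(2),"mid",((np.median(l[:,1])+np.median(r[:,1]))/2).round(2))
E
python3 - <<'E'
from m import *
print("flange",loc([[217,90],[408,90]],4).round(1))
cv2.imwrite("pics/x.png",cv2.resize(c["color"][75:125,165:465],None,fx=2.6,fy=5,interpolation=cv2.INTER_CUBIC))
E
```

```text
TCP [ 3.5 -0.7] cam [-67.5  -0.5] rim 55.2
cover -x edge x' -67.62 slope deg 0.31
cover y sides -63.53 62.76 mid -0.38
flange [[-78.7 -72.8]
 [-78.6  67.6]]
```

View pics/x.png

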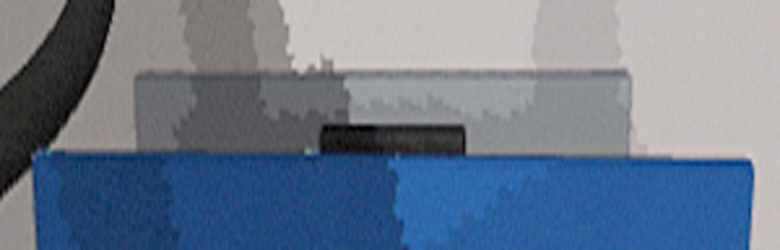

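Cover sits at about x' +4.7, y' -0.4 and the case at about (0,-2.6), so I'm correcting and lowering partway.

```bash
python3 -m creep '[[0.06,-0.03,0,-0.3,-1],[0.11,-0.055,0.2,-0.3,-1],[0.11,-0.055,0.5,-0.3,-1],[0.11,-0.055,0.7,-0.3,-1],[0.11,-0.055,0.7,-0.3,-1]]'; python3 -m creep '[[0,0,0,0,-1],[0,0,0,0,-1]]'
python3 - <<'E'
from h import *
c=manip.camera("wrist");cv2.imwrite("pics/y.png",c["color"])
import pickle;pickle.dump((c,pose()),open("n.pkl","wb"))
import m
cv2.imwrite("pics/y2.png",cv2.resize(c["color"][75:135,165:465],None,fx=2.6,fy=5,interpolation=cv2.INTER_CUBIC))
print(pose())
E
```

```text
clock: 18.25
ee_pos: [374.2, 265.6, 78.8]
ee_rot: [-3.14, -0.004, -2.897]
ft_force: [0.5, -0.2, -2.8]
finger_gap: 0.145
clock: 18.45
ee_pos: [376.1, 266.9, 81.1]
ee_rot: [3.141, 0.0, -2.897]
ft_force: [0.2, 0.9, -3.4]
finger_gap: 0.149
TCP [-0.4 -3.2] cam [-71.5  -3.4] rim 28.0
cover -x edge x' -71.13 slope deg 0.08
cover y sides -66.32 60.07 mid -3.13
(18.5, array([376.2, 266.9,  81.3]), array([ 3.141e+00,  1.000e-03, -2.897e+00]), 0.14616375519259725, array([-0.4,  0.6, -2.9]))
```

View pics/y2.png

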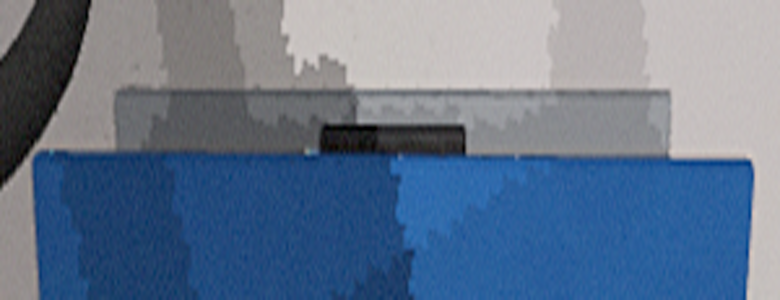

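View pics/y.png

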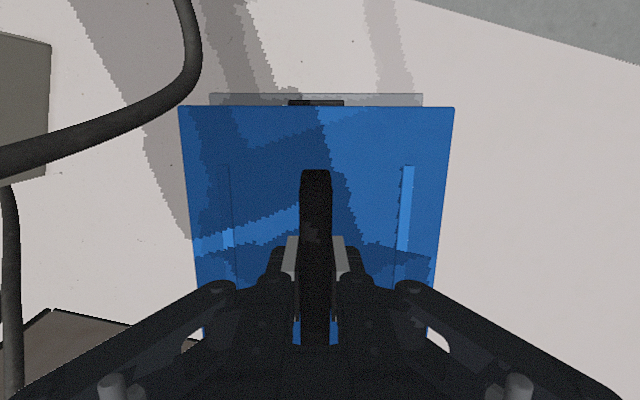

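Run:
```python
from m import *
f=loc([[209.2,92.8],[422.7,93]],4);print(f.round(2),f.mean(0))
```

```text
TCP [-0.4 -3.2] cam [-71.5  -3.4] rim 28.0
cover -x edge x' -71.13 slope deg 0.08
cover y sides -66.32 60.07 mid -3.13
[[-78.96 -72.86]
 [-79.27  67.03]] [-79.1143301   -2.91106307]
```

Cover and case agree to 0.2 mm in y and about 1 mm in x. I'll correct x by 1 mm and lower, checking force.

```bash
python3 -m creep '[[0.025,0.005,0.1,0,-1],[0.025,0.005,0.2,0,-1],[0.025,0.005,0.3,0,-1],[0.025,0.005,0.3,0,-1]]'; python3 -m creep '[[0,0,0.04,0,-1],[0,0,0.08,0,-1],[0,0,0.12,0,-1],[0,0,0.12,0,-1]]'
```

```text
clock: 18.9
ee_pos: [374.1, 266.2, 68.1]
ee_rot: [-3.141, -0.002, -2.897]
ft_force: [-0.2, 0.0, -3.0]
finger_gap: 0.146
clock: 19.3
ee_pos: [374.6, 266.5, 63.9]
ee_rot: [-3.141, -0.0, -2.897]
ft_force: [-0.4, -0.1, -3.1]
finger_gap: 0.148
```

Run:
```python
from h import *
print(pose())
c=manip.camera("wrist")
import pickle;pickle.dump((c,pose()),open("n.pkl","wb"))
import m
cv2.imwrite("pics/z2.png",cv2.resize(c["color"][75:135,165:465],None,fx=2.6,fy=5,interpolation=cv2.INTER_CUBIC))
```

```text
(19.3, array([374.6, 266.5,  63.9]), array([-3.141, -0.   , -2.897]), 0.14807100895961173, array([-0.4, -0.1, -3.1]))
TCP [-1.9 -3.1] cam [-72.9  -3.3] rim 10.700000000000003
cover -x edge x' -72.64 slope deg 0.07
cover y sides -66.34 60.19 mid -3.07
```

View pics/z2.png

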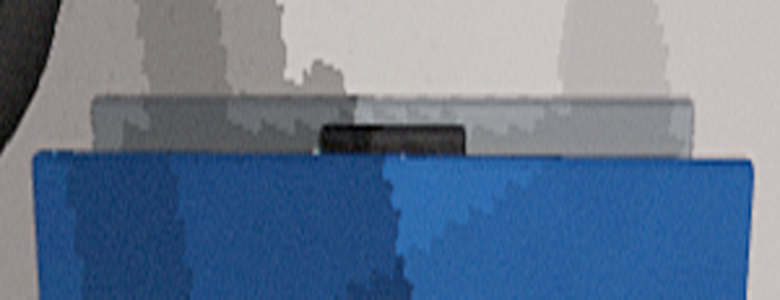

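Rim at 10.7, below the platform top (14), with no contact force: it has slipped over. Lowering the rest.

```bash
python3 -m creep '[[0,0,0.05,0,-1],[0,0,0.1,0,-1],[0,0,0.13,0,-1],[0,0,0.15,0,-1],[0,0,0.15,0,-1]]'; python3 -m creep '[[0,0,0.02,0,-1],[0,0,0.03,0,-1],[0,0,0.03,0,-1]]'
```

```text
clock: 19.85
ee_pos: [374.6, 266.5, 57.9]
ee_rot: [-3.141, -0.0, -2.897]
ft_force: [0.7, -0.9, -3.5]
finger_gap: 0.149
clock: 20.15
ee_pos: [374.9, 266.7, 57.2]
ee_rot: [3.142, 0.0, -2.897]
ft_force: [-0.5, 0.1, -0.4]
finger_gap: 0.147
```

```bash
python3 -m creep '[[0,0,0.02,0,-1],[0,0,0.02,0,-1]]'; python3 -m creep '[[0,0,0,0,0],[0,0,0,0,1],[0,0,0,0,1],[0,0,0,0,1],[0,0,0,0,1]]'; python3 -m creep '[[0,0,0,0,1],[0,0,-0.4,0,1],[0,0,-1.4,0,1],[0,0,-2.4,0,1],[0,0,-3,0,1]]'; python3 -m creep '[[0,0,0,0,1],[0,0,0,0,1]]'
python3 - <<'E'
from h import *
print(pose())
c=manip.camera("wrist");cv2.imwrite("pics/fin.png",c["color"])
import pickle;pickle.dump((c,pose()),open("n.pkl","wb"))
t=manip.camera("scene");cv2.imwrite("pics/fin2.png",cv2.resize(t["color"][130:280,120:340],None,fx=3.5,fy=3.5))
E
```

```text
clock: 20.35
ee_pos: [374.9, 266.7, 57.2]
ee_rot: [-3.142, -0.0, -2.897]
ft_force: [-4.0, -1.4, 7.7]
finger_gap: 0.145
clock: 20.85
ee_pos: [374.8, 266.7, 56.1]
ee_rot: [3.142, 0.0, -2.897]
ft_force: [0.6, 0.9, 0.5]
finger_gap: 0.976
clock: 21.35
ee_pos: [375.9, 267.4, 179.3]
ee_rot: [3.14, 0.004, -2.897]
ft_force: [0.7, 1.0, 0.1]
finger_gap: 1.003
clock: 21.55
ee_pos: [375.0, 266.8, 176.4]
ee_rot: [3.141, 0.001, -2.897]
ft_force: [0.5, -0.4, 0.4]
finger_gap: 1.003
(21.55, array([375. , 266.8, 176.4]), array([ 3.141e+00,  1.000e-03, -2.897e+00]), 1.0031681403364825, array([ 0.5, -0.4,  0.4]))
```

View pics/fin.png

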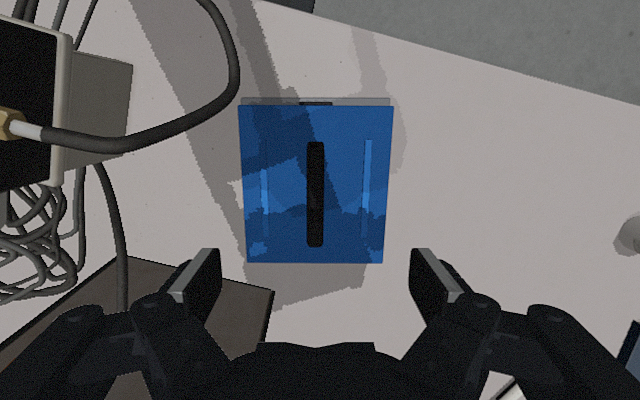

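View pics/fin2.png

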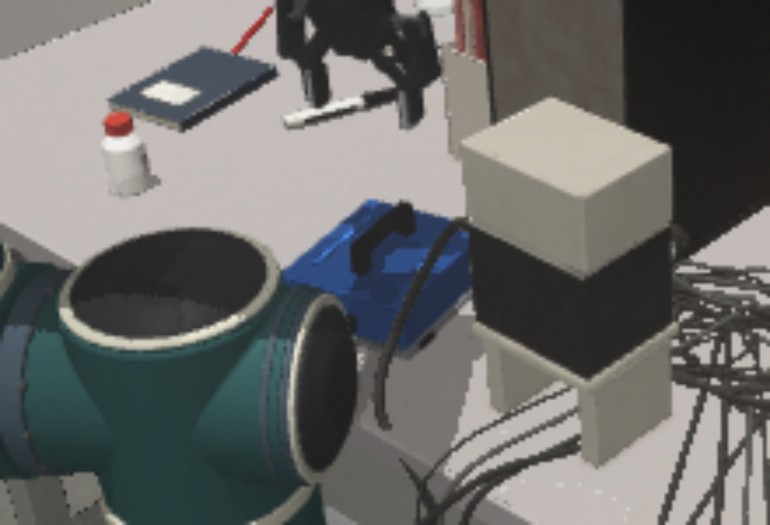

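The cover sits square on the base, with the flange showing evenly. One numeric check before handing in.

Run:
```python
from h import *
import pickle;c,p=pickle.load(open("n.pkl","rb"))
W=cast(c,[[239,106],[393,106],[383,263],[247,263]],48);s=np.linalg.norm(W-np.roll(W,1,0),axis=1);d=W[3]-W[0]+W[2]-W[1]
print(W.mean(0).round(1),s.round(1),np.degrees(np.arctan2(d[1],d[0])))
t=manip.camera("top");im=t["color"];cv2.imwrite("pics/last.png",im)
a=cv2.imread("pics/a_top.png");print("bystander area diff",cv2.absdiff(a,im)[165:300,360:500].max(2).__gt__(40).sum())
print(pose())
```

```text
[376.  267.4  48. ] [142.5 126.  142.5 128.4] 13.657648972371016
bystander area diff 0
(21.7, array([373.5, 265.9, 174.2]), array([-3.140e+00, -3.000e-03, -2.897e+00]), 0.9994608457895297, array([ 0.2, -0.9,  0.5]))
```

View pics/last.png

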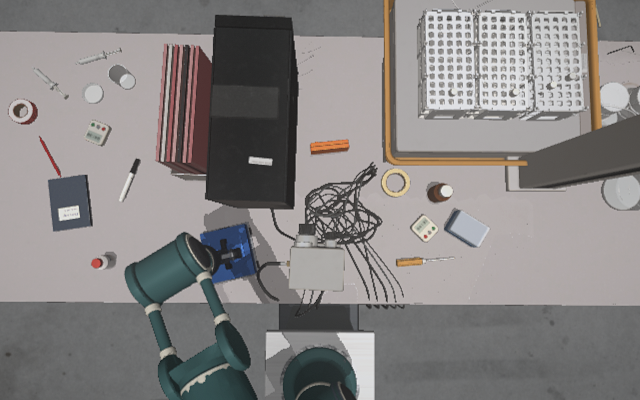

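The cover centre measures (376.0,267.4) against the case estimate (376.0,267.8), yaw 13.7° against 13.8°, and the bystanders haven't changed. Handing in.

```bash
python3 -c "
from plant import manip
print(manip.close_job())"
```

```text
the job is handed in; nothing more can be done
None
```

The job is done and handed in at about 22 s of the 67 s allowed. The hand-in itself gives no verdict, so what follows is my own measurement.

**What I did:**
- Lifted the relay unit out of the slot and stood it on edge on the bench to the left of the case.
- Tipped it over with a finger so it lay flat, knobs up, 142 mm from the case centre.
- Took it again across its width and set it in the wide recess.
- Put the blue cover over the base and let go.

**Last checks:**
- **Unit in the recess:** contact came at 5.9 mm (floor at 6 mm), and it sat within about 1 mm of centre. The cover now hides it, so this was last checked before the cover went on.
- **Cover:** the rim touched down at about 3.9 mm (flange at 4 mm). Its centre is within about 1 mm of the case centre and its yaw is 13.7° against 13.8°. I judged it level from the pictures and the contact height only.
- **Bystanders:** the top view of their area is unchanged from the start.

**Disagreements:** the wrist camera showed sizes about 2–3 % too small. My case-centre estimates from different views differed by 2–3 mm. I therefore aligned the cover to the flange within the same picture before lowering it.

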